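# Roll the gel polish bottle onto its shade line

### The arm

A 6-joint arm with a two-finger parallel gripper is mounted at the origin on the work surface. World frame = base frame: x ahead of the robot, y to its left, z up, the work surface at z = 0. Lengths are in mm, angles in rad, forces in N, time in s.
With the tool pointing down it reaches from about 350 to 875 mm from the base axis. Payload 4.2 kg.
Tool frame: the origin (TCP) lies at the very end of the fingers, on their centre line; the grasp point (between the pads) lies 19 mm behind it; y points along the fingers, z is the direction in which the jaws open and shut, and the axes are right-handed (so a half turn about y gives the same grasp; the last joint's range is limited). The gripper opens to 85 mm and grips with 20 to 120 N. Pads are 22 mm wide; open, the fingers measure 114 mm over their backs; the gripper's body (76 mm by 85 mm) begins 54 mm behind the grasp point. The pads swing forward as they close: fully open they stand 13 mm farther back than shut.
Start: joints at [-0.893, 0.385, 0.008, 0, -1.194, -0.259], TCP at [254.178, -570.958, 231.312] pointing down, gripper open.
Joint ranges: [-3.14, 3.14], [-1.21, 2.06], [-1.07, 1.41], [-3.16, 2.05], [-2.99, -0.16], [-3.1, 3.1]. Speed limits (rad/s): [2.79, 2.79, 3.14, 3.14, 3.14, 3.14].

### API

Orientations are given as a unit quaternion [x, y, z, w].
In Python, from bench import arm gives the robot as it stands.
- The arm moves only by the shell command python3 -m creep 'ROWS'. ROWS is JSON, a list of rows, each an object with "delta_pos": the shift along the tool's x, y, z in mm, a list of three; "rot": the turn, a rotation vector about the tool's x, y, z in rad, a list of three; "jaw": the finger opening in mm, from 0 to 85.4. A call has exactly 10 rows; each row shifts and turns the commanded pose from where the row before left it, along the tool's axes as they then stand; what a row does not reach is not made up. A row lasts 1/12 s, in which the tool goes at most 41.7 mm and 7.16 degrees, less where a joint would pass 70% of its speed; a pose out of reach is approached as far as the arm can. A call is refused whole if a number of a shift passes 41.7 or a number of a turn 0.125, either way. A call with a gripper value outside its range is refused whole. The fingers move at their own pace and stop on an object; the grip force is fixed at half the most. Time passes only in rows, so rows that do not move let the fingers close, or fill a call up. It gives the time, the measured TCP pose, the force and the opening at its end, in the units of the state.
- arm.read_state(): the state, without advancing time (a new reading comes with each control period).
- arm.get_image(name): name is "side" or "top"; returns the picture (400x640x3 uint8, red, green, blue); there is no depth.
- arm.calibration(name): a dict with "intrinsics" (3x3 intrinsics, pixels), "dist_coeffs" ([k1, k2, p1, p2, k3] as OpenCV has them; the pictures are not rectified), "R" (3x3) and "t" (3): a world point X has camera coordinates R X + t. Camera axes: x right, y down, z forward; pixel columns grow to the right and rows downward; lengths in mm; the calibration is good to about 2 mm. A picture is of the moment at which its call begins. calibration takes no time and is no camera call.
- arm.job_done(): hands the job in, once; it reports no verdict.
Trained networks look in the newest picture that a camera, given by its name, has taken for a name from the list of things; names that differ only in an ending like _2 or _b are one class to them, and where a whole thing is asked for, a point or a joint stands for the part that bears it (a point fixed in the world has none). Each returns a list of dicts, best first, with "p" (0 to 1); they miss things now and then, are a little off and sometimes report something else, mostly with a low value. They report only what shows in the picture. A call takes as long as a camera call. They do not tell look-alikes from the thing itself.
- arm.find_in(camera, target): "location" ([column, row] in pixels, amid what is visible of it).
- arm.masks_of(camera, target): "pixels" (400x640 bool, what is visible of it) and "location" ([column, row] in pixels, amid what is visible of it).
The state is a dict: "clock": time; "joints": joint angles; "joint_vel": joint speeds; "joint_efforts": joint torques, N m; "position": TCP position; "ee_rot": TCP orientation; "contact_force": force on the tool from outside, world axes, zero at the start; "wrist_torque": the same for the moment, N m; "gripper_width": finger opening in mm.
Only numpy, scipy, OpenCV 4.12 (cv2) and the standard library are available. Lean on these libraries where they do the work, as an engineer would, in place of code of your own. Each camera call takes 0.05 s, during which the arm holds its last target. There are 200 camera calls.

### The job

The nail salon's swatch board is being laid out for its picture: with your fingertips, push the top of the lying teal gel polish bottle so that it rolls across the board until it rests centred on the teal line, lying along it and within the line's length. Touch it with the fingers only and do not pick it up or drag it there without rolling; leave the standing bottles and everything else where they are.

Things in the scene. Friction and masses are not known exactly. Their poses are not given: they have to be found in the camera images.
- teal_bottle: gel polish bottle to roll: plain cylinder, 26 mm diameter, 84 mm long, half teal glass, half gold cap, about 55 g, lying on the bare middle of the board. Origin at its middle on its axis, 13 mm above the board's top face. Its y axis runs along its length, cap to glass; x and z turn as it rolls. It advances half as far as a fingertip that strokes its top without slip; rolling resistance soon stops it
- teal_line (a point): middle of the teal line painted on the board, at its top face: 4 mm wide, 150 mm long, flat, in line with the row of five teal nail tips. y runs along the line towards the nail tips; x is square to it, away from the robot give or take 0.3 rad. It may be any of four parallel lines (teal, magenta, violet, orange-coral): two on the robot's side of the bottle, two beyond it
- board: white swatch board, 270 mm (its x) by 400 mm (its y), 6 mm thick, level, rounded corners, fixed to the table; origin at the centre of its underside. Nail tips, 3.4 mm high, on its +y half; lines and bottles on its -y half. The lines run along its y, 52 and 87 mm either side of its middle; the bottle starts within 12 mm of its middle, nearly parallel to the lines
- magenta_bottle: magenta gel polish bottle like the teal one, with a gold cap, but standing upright near the board's -y edge; 26 mm diameter, 84 mm tall; origin at the centre of its foot. Leave it alone
- violet_bottle: violet gel polish bottle like the teal one, with a gold cap, but standing upright near the board's -y edge; 26 mm diameter, 84 mm tall; origin at the centre of its foot. Leave it alone
- coral_bottle: orange-coral gel polish bottle like the teal one, with a gold cap, but standing upright near the board's -y edge; 26 mm diameter, 84 mm tall; origin at the centre of its foot. Leave it alone
- nail_file: grey and pink nail file, 178 x 16 x 4 mm, lying on the table to the left of the board; origin at the centre of its underside, length along its x. Leave it alone
- powder_jar: round pink jar with white lid, 56 mm diameter, 45 mm tall, standing on the table to the left of the board; origin at the centre of its foot. Leave it alone
- dust_brush: pink dust brush with white bristles up, 115 x 20 mm, 36 mm high, lying on the table to the right of the board; origin at the centre of its underside, length along its x. Leave it alone
Not all that is in view belongs to the job. What is shaped like the teal_bottle but green is not meant.

How it is judged (in metres and radians):
On the way:
1. the bottle has rolled (not slid) past a quarter turn (angle between teal_bottle's own z axis and vertical above 1.6 rad).
At the end, for the whole second after the job is handed in: the teal bottle lies still on the board with its middle within 7 mm of the teal line's centre line and within 33 mm of the line's midpoint along it (so it is within the line's length), its axis within 0.17 rad (10 degrees) of the line (x of teal_bottle in the frame of teal_line between -0.007 and 0.007 m and y of teal_bottle in the frame of teal_line between -0.033 and 0.033 m and angle between the y axis of teal_bottle and the y axis of teal_line, either way round below 0.17 rad and height (world z) of teal_bottle between 0.016 and 0.022 m and linear speed of teal_bottle below 0.01 m/s and angular speed of teal_bottle below 0.3 rad/s); the robot touches nothing.
It fails at once if the arm or the gripper's body, not the fingers, pushes the teal bottle (contact force between the arm and teal_bottle above 0.5 N).
It fails at once if the teal bottle is lifted more than 8 mm off the board (height (world z) of teal_bottle above 0.027 m).
It fails at once if the teal bottle drops off the board (height (world z) of teal_bottle below 0.0145 m).
It fails at once if another object is shifted by more than 15 mm (distance of any of magenta_bottle, violet_bottle, coral_bottle, nail_file, powder_jar, dust_brush from where it was at the start of the episode above 0.015 m).
It fails at once if a standing bottle or the jar is tipped over (angle between any of magenta_bottle, violet_bottle, coral_bottle, powder_jar's own z axis and vertical above 0.35 rad).
It also fails if it takes over 58 s, if anything falls off the work surface, if the arm or the gripper's body presses on something with over 40 N, if the wrist force passes 120 N, or if a joint passes its speed limit or range.

## Working session

There is one attempt and no reset: what is moved stays moved. The work goes in short steps, Python scripts to look and compute and a shell command to move; the robot and the scene stay as the last step left them, time stands still between calls to the robot, and variables do not carry over. Pictures are saved under pics/ and viewed, about 8 in all and at most 12, crops included, and the job is handed in when it is done.

```bash
mkdir -p pics; cat > h.py <<'E'
import numpy as np,cv2
from bench import arm
from scipy.spatial.transform import Rotation as Rn
def cal(c):
    k=arm.calibration(c);return [np.array(k[n],float) for n in("intrinsics","dist_coeffs","R","t")]
def toworld(c,px,z):
    K,d,R,t=cal(c);p=cv2.undistortPoints(np.array(px,float).reshape(-1,1,2),K,d).reshape(-1,2)
    r=np.c_[p,np.ones(len(p))]@R; o=-R.T@t
    return o+r*((z-o[2])/r[:,2])[:,None]
def proj(c,X):
    K,d,R,t=cal(c);return cv2.projectPoints(np.array(X,float).reshape(-1,3),cv2.Rodrigues(R)[0],t,K,d)[0].reshape(-1,2)
E
python3 - <<'E'
from h import *
for c in("top","side"):
    im=arm.get_image(c);cv2.imwrite(f"pics/{c}0.png",im[:,:,::-1]);K,d,R,t=cal(c);print(c,K[0,0],-R.T@t,R[2])
    for n in("teal_bottle","board","magenta_bottle","violet_bottle","coral_bottle"):
        print(n,[(np.round(x["location"]),round(x["p"],2)) for x in arm.find_in(c,n)])
s=arm.read_state();print(s)
print(Rn.from_quat(s["ee_rot"]).as_matrix().round(3))
E
```

```text
top 459.8031585501556 [ 2.54738959e+02 -3.61612521e-01  1.42188212e+03] [ 0.16911716 -0.010406   -0.98554102]
teal_bottle [(array([407., 196.]), 0.78), (array([392., 138.]), 0.67), (array([379., 252.]), 0.52), (array([322., 175.]), 0.48)]
board [(array([308., 185.]), 0.67)]
magenta_bottle [(array([358., 179.]), 0.48)]
violet_bottle []
coral_bottle [(array([347., 140.]), 0.52)]
side 483.10993840062 [364.26703122 942.44716382 932.39807054] [ 0.12044578 -0.72227865 -0.68103331]
teal_bottle [(array([282., 152.]), 0.65), (array([403., 177.]), 0.63), (array([337., 150.]), 0.62), (array([300., 211.]), 0.6)]
board [(array([301., 229.]), 0.64)]
magenta_bottle [(array([317., 170.]), 0.59)]
violet_bottle [(array([305., 177.]), 0.51)]
coral_bottle [(array([268., 173.]), 0.47)]
{'clock': 0.6, 'joints': array([-8.93406482e-01,  3.84679935e-01,  7.88143964e-03, -2.98679517e-05,
       -1.19400380e+00, -2.58610570e-01]), 'joint_vel': array([-0.00122767, -0.00053602,  0.00047972,  0.00139517, -0.00048271,
        0.00149633]), 'joint_efforts': array([ 3.17838740e-04, -3.91828501e+01,  1.88530576e+01,  4.18882728e+00,
       -3.86538914e-04,  7.72712497e-06]), 'position': array([ 254.17255319, -570.94441227,  231.31248191]), 'ee_rot': array([-0.69165663, -0.14698528,  0.14696966,  0.69166925]), 'contact_force': array([0.38462686, 0.36131132, 0.68520553]), 'wrist_torque': array([ 0.01160409,  0.02453297, -0.00585672]), 'gripper_width': 85.33973104106974}
[[ 0.914  0.    -0.407]
 [ 0.407  0.     0.914]
 [ 0.    -1.     0.   ]]
```

```bash
python3 - <<'E'
import cv2
a=cv2.imread("pics/top0.png")[85:285,205:455];cv2.imwrite("pics/topc.png",cv2.resize(a,None,fx=3,fy=3,interpolation=2))
a=cv2.imread("pics/side0.png")[110:330,190:440];cv2.imwrite("pics/sidec.png",cv2.resize(a,None,fx=2.7,fy=2.7,interpolation=2))
E
```

```text
(no output)
```

View pics/topc.png

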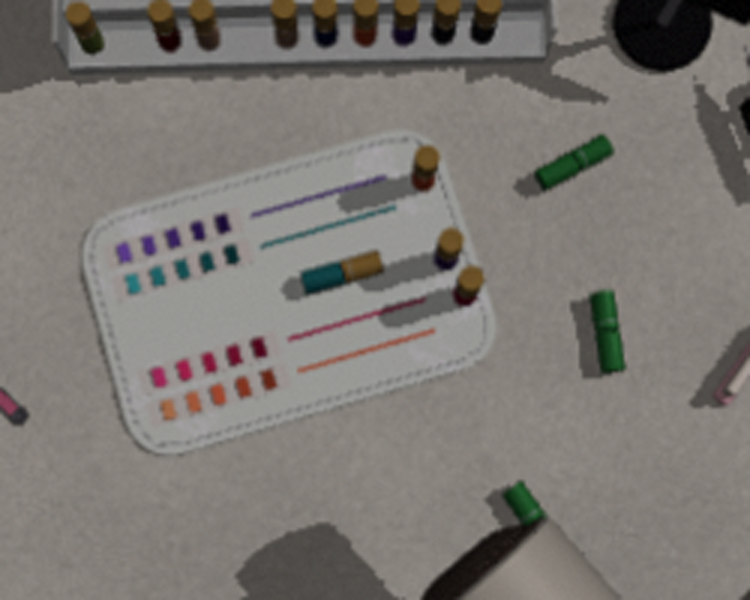

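View pics/sidec.png

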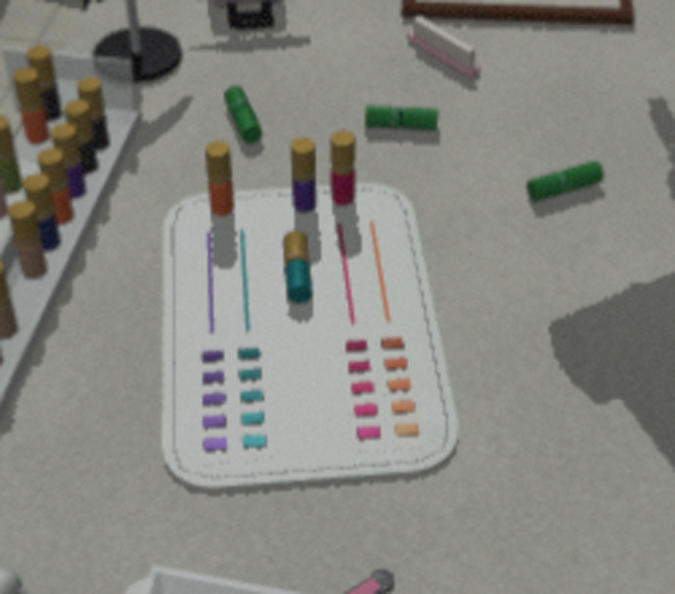

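The teal bottle is at top pixel (319,175), half teal and half gold, in the middle of the board. The teal line runs from about (292,167) to (337,154), the nearer of the two lines beyond the bottle. Look-alikes are the plain green cylinders at about (397,139), (407,196) and (379,252), all off the board, so I reject them. The standing bottles are at the -y edge, (347,141), (355,168) and (361,180).

Next I measure.

```bash
cat >> h.py <<'E'
def seg_line(c,im,roi):
    hsv=cv2.cvtColor(im,cv2.COLOR_RGB2HSV).astype(int);m=np.zeros(im.shape[:2],bool);x0,x1,y0,y1=roi
    m[y0:y1,x0:x1]=True
    return m&(abs(hsv[...,0]-91)<9)&(hsv[...,1]>60)
def bottle(c,im,z=19):
    """teal+gold blob near expected -> mask"""
    b=[x for x in arm.masks_of(c,"teal_bottle")]
    return b
def axis(p):
    m=p.mean(0);u=np.linalg.svd(p-m,full_matrices=False)[2][0];s=(p-m)@u
    return m,u,s.min(),s.max()
E
python3 - <<'E'
from h import *
rois={"top":(285,345,145,172),"side":(276,286,190,238)}
for c in rois:
    im=arm.get_image(c)
    m=seg_line(c,im,rois[c]);n,l,st,ce=cv2.connectedComponentsWithStats(m.astype(np.uint8),connectivity=8)
    print(c,[(s.tolist()) for s in st[1:] if s[4]>8])
    ys,xs=np.nonzero(m);w=toworld(c,np.c_[xs,ys],6)[:,:2];mm,u,a,b=axis(w);print(" line mid",mm+u*(a+b)/2,"u",u,"len",b-a)
    for x in arm.masks_of(c,"teal_bottle"):
        ys,xs=np.nonzero(x["pixels"]);w=toworld(c,np.c_[xs,ys],19)[:,:2];mm,u,a,b=axis(w);print(" bot",x["p"],np.round(x["location"]),mm+u*(a+b)/2,"u",u,"len",b-a)
    for n in("magenta_bottle","violet_bottle","coral_bottle"):
        for x in arm.find_in(c,n): print(n,toworld(c,[x["location"]],48).round(0))
E
```

```text
top []
 line mid [629.96889584   9.97050781] u [-0.26192911  0.96508712] len 141.9864951016918
 bot 0.79 [408. 198.] [ 507.9381396  -275.19920951] u [-0.99694495 -0.07810744] len 86.11872686669199
 bot 0.7 [393. 137.] [ 688.36263004 -251.32549253] u [ 0.47064249 -0.882324  ] len 82.1678227153908
 bot 0.54 [320. 176.] [ 5.78147670e+02 -9.92069102e-02] u [-0.26414417  0.96448321] len 86.16633774209238
magenta_bottle [[ 551. -126.   48.]]
violet_bottle [[600. 409.  48.]]
violet_bottle [[ 594. -107.   48.]]
violet_bottle [[ 552. -130.   48.]]
side [[279, 196, 3, 36, 43]]
 line mid [629.44215958  12.82845082] u [-0.26604176  0.9639615 ] len 139.6520380257233
 bot 0.68 [281. 151.] [ 689.1215596  -241.07082726] u [-0.42955176  0.90304224] len 114.34591559479681
 bot 0.54 [338. 155.] [ 507.36672029 -264.25430659] u [-0.99682991 -0.07956213] len 82.9190761705228
 bot 0.48 [300. 211.] [576.79608367  -1.36349571] u [-0.25412297  0.96717192] len 109.33854434056846
 bot 0.47 [402. 176.] [ 314.32373527 -181.13488218] u [0.78225101 0.62296337] len 97.30698038776278
magenta_bottle [[628. 424.  48.]]
magenta_bottle [[ 564. -136.   48.]]
violet_bottle [[ 586. -101.   48.]]
coral_bottle [[686. -91.  48.]]
```

```bash
R='{"delta_pos":[25.9,0,19.6],"rot":[0,0,0],"jaw":0}'; python3 -m creep '[{"delta_pos":[25.9,0,19.6],"rot":[0,0,0],"jaw":0},{"delta_pos":[25.9,0,19.6],"rot":[0,0,0],"jaw":0},{"delta_pos":[25.9,0,19.6],"rot":[0,0,0],"jaw":0},{"delta_pos":[25.9,0,19.6],"rot":[0,0,0],"jaw":0},{"delta_pos":[25.9,0,19.6],"rot":[0,0,0],"jaw":0},{"delta_pos":[25.9,0,19.6],"rot":[0,0,0],"jaw":0},{"delta_pos":[25.9,0,19.6],"rot":[0,0,0],"jaw":0},{"delta_pos":[25.9,0,19.6],"rot":[0,0,0],"jaw":0},{"delta_pos":[25.9,0,19.6],"rot":[0,0,0],"jaw":0},{"delta_pos":[25.9,0,19.6],"rot":[0,0,0],"jaw":0}]'
python3 -m creep '[{"delta_pos":[25.9,0,19.6],"rot":[0,0,0],"jaw":0},{"delta_pos":[25.9,0,19.6],"rot":[0,0,0],"jaw":0},{"delta_pos":[25.9,0,19.6],"rot":[0,0,0],"jaw":0},{"delta_pos":[25.9,0,19.6],"rot":[0,0,0],"jaw":0},{"delta_pos":[25.9,0,19.6],"rot":[0,0,0],"jaw":0},{"delta_pos":[25.9,0,19.6],"rot":[0,0,0],"jaw":0},{"delta_pos":[25.9,0,19.6],"rot":[0,0,0],"jaw":0},{"delta_pos":[25.9,0,19.6],"rot":[0,0,0],"jaw":0},{"delta_pos":[25.9,0,19.6],"rot":[0,0,0],"jaw":0},{"delta_pos":[25.9,0,19.6],"rot":[0,0,0],"jaw":0}]'
python3 -m creep '[{"delta_pos":[0,5,0],"rot":[0,-0.118,0],"jaw":0},{"delta_pos":[0,5,0],"rot":[0,-0.118,0],"jaw":0},{"delta_pos":[0,5,0],"rot":[0,-0.118,0],"jaw":0},{"delta_pos":[0,5,0],"rot":[0,-0.118,0],"jaw":0},{"delta_pos":[0,5,0],"rot":[0,-0.118,0],"jaw":0},{"delta_pos":[0,5,0],"rot":[0,-0.118,0],"jaw":0},{"delta_pos":[0,5,0],"rot":[0,-0.118,0],"jaw":0},{"delta_pos":[0,5,0],"rot":[0,-0.118,0],"jaw":0},{"delta_pos":[0,5,0],"rot":[0,-0.118,0],"jaw":0},{"delta_pos":[0,5,0],"rot":[0,-0.118,0],"jaw":0}]'
python3 -m creep '[{"delta_pos":[0,10,0],"rot":[0,-0.118,0],"jaw":0},{"delta_pos":[0,10,0],"rot":[0,-0.118,0],"jaw":0},{"delta_pos":[0,10,0],"rot":[0,0,0],"jaw":0},{"delta_pos":[0,10,0],"rot":[0,0,0],"jaw":0},{"delta_pos":[0,10,0],"rot":[0,0,0],"jaw":0},{"delta_pos":[0,10,0],"rot":[0,0,0],"jaw":0},{"delta_pos":[0,10,0],"rot":[0,0,0],"jaw":0},{"delta_pos":[0,0,0],"rot":[0,0,0],"jaw":0},{"delta_pos":[0,0,0],"rot":[0,0,0],"jaw":0},{"delta_pos":[0,0,0],"rot":[0,0,0],"jaw":0}]'
cat >> h.py <<'E'
U=np.array([-.264,.9645]);N=np.array([.9645,.264]);L=np.array([629.8,11.])
def status(name=None):
    s=arm.read_state();M=Rn.from_quat(s["ee_rot"]).as_matrix()
    print("t",s["clock"],"pos",s["position"].round(1),"F",s["contact_force"].round(1),"jaw",round(s["gripper_width"],1))
    print("toolx",M[:,0].round(3),"y",M[:,1].round(3),"z",M[:,2].round(3))
    p=s["position"][:2]-L;print("tcp in line frame n,u",(p@N).round(1),(p@U).round(1))
    for c in("top","side"):
        im=arm.get_image(c)
        if name: cv2.imwrite(f"pics/{name}_{c}.png",im[:,:,::-1])
        for x in arm.masks_of(c,"teal_bottle"):
            ys,xs=np.nonzero(x["pixels"]);w=toworld(c,np.c_[xs,ys],19)[:,:2];m,u,a,b=axis(w);q=m+u*(a+b)/2-L
            if np.linalg.norm(q)<120: print(c,"bottle n,u",(q@N).round(1),(q@U).round(1),"ang",np.degrees(np.arctan(u@N/(u@U))).round(1),"len",round(b-a),round(x["p"],2))
E
python3 -c "
from h import *
status('a')"
```

```text
clock: 1.93
position: [411.6, -285.1, 231.6]
ee_rot: [0.692, 0.147, -0.147, -0.692]
contact_force: [0.0, -0.5, 0.1]
gripper_width: -0.1
clock: 2.77
position: [568.6, -0.6, 231.6]
ee_rot: [0.692, 0.147, -0.147, -0.692]
contact_force: [-0.1, -1.1, 0.5]
gripper_width: -0.2
clock: 3.6
position: [568.1, -2.2, 181.2]
ee_rot: [0.492, 0.508, -0.508, -0.491]
contact_force: [0.5, 0.1, 0.9]
gripper_width: -0.3
clock: 4.43
position: [568.4, -2.2, 111.6]
ee_rot: [0.43, 0.562, -0.561, -0.43]
contact_force: [-0.4, 0.5, 0.2]
gripper_width: -0.2
t 4.4333 pos [568.4  -2.2 111.6] F [-0.4  0.5  0.2] jaw -0.2
toolx [-0.261  0.965 -0.   ] y [ 0.001 -0.    -1.   ] z [-0.965 -0.261 -0.001]
tcp in line frame n,u -62.7 3.5
top bottle n,u -54.0 1.9 ang 0.5 len 86 0.63
side bottle n,u -53.6 5.8 ang 0.2 len 100 0.59
```

```bash
python3 -m creep '[{"delta_pos":[0,15,0],"rot":[0,0,0],"jaw":0},{"delta_pos":[0,15,0],"rot":[0,0,0],"jaw":0},{"delta_pos":[0,15,0],"rot":[0,0,0],"jaw":0},{"delta_pos":[0,15,0],"rot":[0,0,0],"jaw":0},{"delta_pos":[0,10,0],"rot":[0,0,0],"jaw":0},{"delta_pos":[0,5,0],"rot":[0,0,0],"jaw":0},{"delta_pos":[0,0,0],"rot":[0,0,0],"jaw":0},{"delta_pos":[0,0,0],"rot":[0,0,0],"jaw":0},{"delta_pos":[0,0,0],"rot":[0,0,0],"jaw":0},{"delta_pos":[0,0,0],"rot":[0,0,0],"jaw":0}]'
python3 -c "
from h import *
status('b')
a=cv2.imread('pics/b_side.png')[150:270,230:370];cv2.imwrite('pics/bc.png',cv2.resize(a,None,fx=4,fy=4,interpolation=2))"
```

```text
clock: 5.47
position: [568.7, -2.0, 37.3]
ee_rot: [0.43, 0.562, -0.561, -0.429]
contact_force: [0.0, 0.5, 0.5]
gripper_width: 0.1
t 5.4667 pos [568.7  -2.   37.3] F [0.  0.5 0.5] jaw 0.1
toolx [-0.261  0.965 -0.   ] y [ 0.002  0.    -1.   ] z [-0.965 -0.261 -0.002]
tcp in line frame n,u -62.4 3.6
top bottle n,u -58.5 3.1 ang 6.4 len 80 0.51
side bottle n,u -51.2 5.8 ang -5.0 len 102 0.7
```

View pics/bc.png

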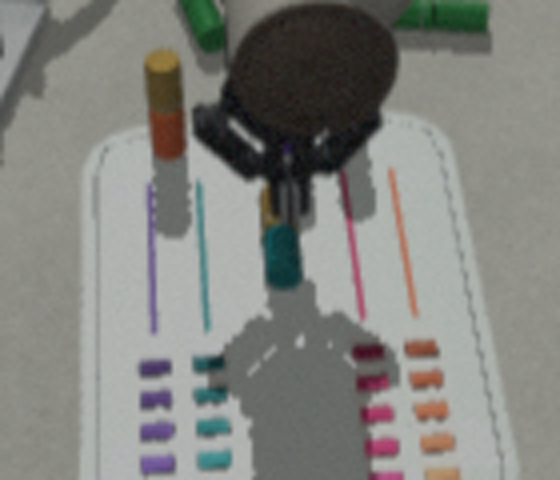

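The closed fingertips are at about side pixel (302,203), just robot-side of the bottle's middle. The teal line is clear beyond it. Now I shift 3 mm forward and feel down.

```bash
python3 -m creep '[{"delta_pos":[0,1,-3],"rot":[0,0,0],"jaw":0},{"delta_pos":[0,1,0],"rot":[0,0,0],"jaw":0},{"delta_pos":[0,1,0],"rot":[0,0,0],"jaw":0},{"delta_pos":[0,0.5,0],"rot":[0,0,0],"jaw":0},{"delta_pos":[0,0.5,0],"rot":[0,0,0],"jaw":0},{"delta_pos":[0,0.5,0],"rot":[0,0,0],"jaw":0},{"delta_pos":[0,0.5,0],"rot":[0,0,0],"jaw":0},{"delta_pos":[0,0,0],"rot":[0,0,0],"jaw":0},{"delta_pos":[0,0,0],"rot":[0,0,0],"jaw":0},{"delta_pos":[0,0,0],"rot":[0,0,0],"jaw":0}]'
python3 -m creep '[{"delta_pos":[0,0.4,0],"rot":[0,0,0],"jaw":0},{"delta_pos":[0,0,0],"rot":[0,0,0],"jaw":0},{"delta_pos":[0,0,0],"rot":[0,0,0],"jaw":0},{"delta_pos":[0,0,0],"rot":[0,0,0],"jaw":0},{"delta_pos":[0,0,0],"rot":[0,0,0],"jaw":0},{"delta_pos":[0,0,0],"rot":[0,0,0],"jaw":0},{"delta_pos":[0,0,0],"rot":[0,0,0],"jaw":0},{"delta_pos":[0,0,0],"rot":[0,0,0],"jaw":0},{"delta_pos":[0,0,0],"rot":[0,0,0],"jaw":0},{"delta_pos":[0,0,0],"rot":[0,0,0],"jaw":0}]'
```

```text
clock: 6.5
position: [571.6, -1.2, 32.0]
ee_rot: [0.43, 0.562, -0.561, -0.429]
contact_force: [-0.0, 0.2, 5.7]
gripper_width: 0.2
clock: 7.33
position: [571.9, -1.2, 31.9]
ee_rot: [0.43, 0.562, -0.561, -0.429]
contact_force: [-0.6, 0.8, 7.1]
gripper_width: -0.1
```

```bash
python3 -m creep '[{"delta_pos":[0,0,-1.5],"rot":[0,0,0],"jaw":0},{"delta_pos":[0,0,-3],"rot":[0,0,0],"jaw":0},{"delta_pos":[0,0,-3],"rot":[0,0,0],"jaw":0},{"delta_pos":[0,0,-3],"rot":[0,0,0],"jaw":0},{"delta_pos":[0,0,-3],"rot":[0,0,0],"jaw":0},{"delta_pos":[0,0,-3],"rot":[0,0,0],"jaw":0},{"delta_pos":[0,0,-3],"rot":[0,0,0],"jaw":0},{"delta_pos":[0,0,-3],"rot":[0,0,0],"jaw":0},{"delta_pos":[0,0,-1.5],"rot":[0,0,0],"jaw":0},{"delta_pos":[0,0,0],"rot":[0,0,0],"jaw":0}]'
python3 -c "
from h import *
status('c')"
```

```text
clock: 8.17
position: [595.4, 5.0, 31.7]
ee_rot: [0.43, 0.562, -0.561, -0.429]
contact_force: [0.9, -0.6, 6.3]
gripper_width: 0.0
t 8.1667 pos [595.4   5.   31.7] F [ 0.9 -0.6  6.3] jaw 0.0
toolx [-0.261  0.965 -0.   ] y [ 0.002  0.    -1.   ] z [-0.965 -0.261 -0.002]
tcp in line frame n,u -34.8 3.4
top bottle n,u -40.8 2.7 ang 1.5 len 85 0.51
side bottle n,u -42.8 17.6 ang 6.3 len 75 0.46
```

It rolls as predicted: the finger went 24 mm and the bottle 12. I lift, set back 14 mm, press and stroke 26 mm.

```bash
python3 -m creep '[{"delta_pos":[0,-6,0],"rot":[0,0,0],"jaw":0},{"delta_pos":[0,-4,0],"rot":[0,0,0],"jaw":0},{"delta_pos":[0,0,7],"rot":[0,0,0],"jaw":0},{"delta_pos":[0,0,7],"rot":[0,0,0],"jaw":0},{"delta_pos":[0,3,0],"rot":[0,0,0],"jaw":0},{"delta_pos":[0,3,0],"rot":[0,0,0],"jaw":0},{"delta_pos":[0,2,0],"rot":[0,0,0],"jaw":0},{"delta_pos":[0,1,0],"rot":[0,0,0],"jaw":0},{"delta_pos":[0,1,0],"rot":[0,0,0],"jaw":0},{"delta_pos":[0,0,0],"rot":[0,0,0],"jaw":0}]'
python3 -m creep '[{"delta_pos":[0,0,-1.5],"rot":[0,0,0],"jaw":0},{"delta_pos":[0,0,-3],"rot":[0,0,0],"jaw":0},{"delta_pos":[0,0,-3],"rot":[0,0,0],"jaw":0},{"delta_pos":[0,0,-3],"rot":[0,0,0],"jaw":0},{"delta_pos":[0,0,-3],"rot":[0,0,0],"jaw":0},{"delta_pos":[0,0,-3],"rot":[0,0,0],"jaw":0},{"delta_pos":[0,0,-3],"rot":[0,0,0],"jaw":0},{"delta_pos":[0,0,-3],"rot":[0,0,0],"jaw":0},{"delta_pos":[0,0,-1.5],"rot":[0,0,0],"jaw":0},{"delta_pos":[0,0,0],"rot":[0,0,0],"jaw":0}]'
python3 -c "
from h import *
status('d')"
```

```text
clock: 9.2
position: [582.2, 1.7, 32.0]
ee_rot: [0.43, 0.562, -0.561, -0.429]
contact_force: [0.0, -0.2, 5.3]
gripper_width: 0.1
clock: 10.03
position: [605.5, 7.8, 31.9]
ee_rot: [0.43, 0.562, -0.561, -0.429]
contact_force: [0.5, -0.8, 5.7]
gripper_width: -0.2
t 10.0333 pos [605.5   7.8  31.9] F [ 0.5 -0.8  5.7] jaw -0.2
toolx [-0.262  0.965 -0.001] y [ 0.003  0.    -1.   ] z [-0.965 -0.262 -0.003]
tcp in line frame n,u -24.3 3.3
top bottle n,u -28.6 0.9 ang 3.0 len 80 0.5
side bottle n,u -31.2 12.2 ang 4.8 len 91 0.54
side bottle n,u -54.1 78.1 ang 3.3 len 405 0.25
```

Same again, twice.

```bash
python3 -m creep '[{"delta_pos":[0,-6,0],"rot":[0,0,0],"jaw":0},{"delta_pos":[0,-4,0],"rot":[0,0,0],"jaw":0},{"delta_pos":[0,0,6],"rot":[0,0,0],"jaw":0},{"delta_pos":[0,0,6],"rot":[0,0,0],"jaw":0},{"delta_pos":[0,3,0],"rot":[0,0,0],"jaw":0},{"delta_pos":[0,3,0],"rot":[0,0,0],"jaw":0},{"delta_pos":[0,2,0],"rot":[0,0,0],"jaw":0},{"delta_pos":[0,1,0],"rot":[0,0,0],"jaw":0},{"delta_pos":[0,1,0],"rot":[0,0,0],"jaw":0},{"delta_pos":[0,0,0],"rot":[0,0,0],"jaw":0}]'
python3 -m creep '[{"delta_pos":[0,0,-1.5],"rot":[0,0,0],"jaw":0},{"delta_pos":[0,0,-3],"rot":[0,0,0],"jaw":0},{"delta_pos":[0,0,-3],"rot":[0,0,0],"jaw":0},{"delta_pos":[0,0,-3],"rot":[0,0,0],"jaw":0},{"delta_pos":[0,0,-3],"rot":[0,0,0],"jaw":0},{"delta_pos":[0,0,-3],"rot":[0,0,0],"jaw":0},{"delta_pos":[0,0,-3],"rot":[0,0,0],"jaw":0},{"delta_pos":[0,0,-3],"rot":[0,0,0],"jaw":0},{"delta_pos":[0,0,-1.5],"rot":[0,0,0],"jaw":0},{"delta_pos":[0,0,0],"rot":[0,0,0],"jaw":0}]'
python3 -m creep '[{"delta_pos":[0,-20,0],"rot":[0,0,0],"jaw":0},{"delta_pos":[0,-30,0],"rot":[0,0,0],"jaw":0},{"delta_pos":[0,-30,0],"rot":[0,0,0],"jaw":0},{"delta_pos":[0,0,30],"rot":[0,0,0],"jaw":0},{"delta_pos":[0,0,30],"rot":[0,0,0],"jaw":0},{"delta_pos":[0,0,0],"rot":[0,0,0],"jaw":0},{"delta_pos":[0,0,0],"rot":[0,0,0],"jaw":0},{"delta_pos":[0,0,0],"rot":[0,0,0],"jaw":0},{"delta_pos":[0,0,0],"rot":[0,0,0],"jaw":0},{"delta_pos":[0,0,0],"rot":[0,0,0],"jaw":0}]'
python3 -c "
from h import *
status('e')
a=cv2.imread('pics/e_side.png')[150:270,230:370];b=cv2.imread('pics/e_top.png')[110:230,255:395];cv2.imwrite('pics/ec.png',cv2.resize(np.vstack([a,b]),None,fx=2.5,fy=2.5,interpolation=2))"
```

```text
clock: 11.07
position: [593.7, 4.7, 32.0]
ee_rot: [0.43, 0.562, -0.561, -0.429]
contact_force: [1.5, 0.3, 5.5]
gripper_width: -0.0
clock: 11.9
position: [617.1, 10.9, 32.0]
ee_rot: [0.43, 0.562, -0.561, -0.429]
contact_force: [0.1, 0.1, 5.7]
gripper_width: -0.1
clock: 12.73
position: [558.2, -4.8, 110.5]
ee_rot: [-0.43, -0.561, 0.562, 0.43]
contact_force: [0.3, -0.1, -0.1]
gripper_width: 0.2
t 12.7333 pos [558.2  -4.8 110.5] F [ 0.3 -0.1 -0.1] jaw 0.2
toolx [-0.261  0.965 -0.   ] y [-0. -0. -1.] z [-0.965 -0.261  0.   ]
tcp in line frame n,u -73.2 3.6
side bottle n,u -22.2 1.2 ang -0.5 len 105 0.64
```

View pics/ec.png

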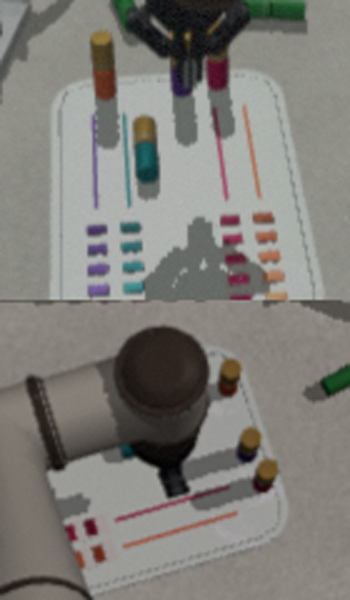

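Side view: the bottle is parallel to the teal line at crop (147,150), about 21 mm short by the line spacing, somewhat further back than dead reckoning gives. The top view is blocked by the arm. I do one more stroke, then clear the arm fully.

```bash
python3 -m creep '[{"delta_pos":[0,0,-23],"rot":[0,0,0],"jaw":0},{"delta_pos":[0,0,-22.7],"rot":[0,0,0],"jaw":0},{"delta_pos":[0,20,0],"rot":[0,0,0],"jaw":0},{"delta_pos":[0,20,0],"rot":[0,0,0],"jaw":0},{"delta_pos":[0,20,0],"rot":[0,0,0],"jaw":0},{"delta_pos":[0,12,0],"rot":[0,0,0],"jaw":0},{"delta_pos":[0,4,0],"rot":[0,0,0],"jaw":0},{"delta_pos":[0,2,0],"rot":[0,0,0],"jaw":0},{"delta_pos":[0,1,0],"rot":[0,0,0],"jaw":0},{"delta_pos":[0,0,0],"rot":[0,0,0],"jaw":0}]'
python3 -c "
from h import *
status('f')"
```

```text
clock: 13.77
position: [602.1, 7.0, 32.6]
ee_rot: [0.43, 0.562, -0.561, -0.429]
contact_force: [-1.0, -0.3, -0.7]
gripper_width: -0.1
t 13.7667 pos [602.1   7.   32.6] F [-1.  -0.3 -0.7] jaw -0.1
toolx [-0.261  0.965 -0.   ] y [ 0.001  0.    -1.   ] z [-0.965 -0.261 -0.001]
tcp in line frame n,u -27.8 3.5
top bottle n,u -23.5 1.0 ang 3.7 len 85 0.68
side bottle n,u -20.0 20.5 ang -4.9 len 73 0.57
```

```bash
python3 -m creep '[{"delta_pos":[0,0.6,0],"rot":[0,0,0],"jaw":0},{"delta_pos":[0,0.6,0],"rot":[0,0,0],"jaw":0},{"delta_pos":[0,0,0],"rot":[0,0,0],"jaw":0},{"delta_pos":[0,0,-2],"rot":[0,0,0],"jaw":0},{"delta_pos":[0,0,-4],"rot":[0,0,0],"jaw":0},{"delta_pos":[0,0,-4],"rot":[0,0,0],"jaw":0},{"delta_pos":[0,0,-4],"rot":[0,0,0],"jaw":0},{"delta_pos":[0,0,-4],"rot":[0,0,0],"jaw":0},{"delta_pos":[0,0,-4],"rot":[0,0,0],"jaw":0},{"delta_pos":[0,0,-2],"rot":[0,0,0],"jaw":0}]'
python3 -m creep '[{"delta_pos":[0,0,0],"rot":[0,0,0],"jaw":0},{"delta_pos":[0,0,0],"rot":[0,0,0],"jaw":0},{"delta_pos":[0,-5,0],"rot":[0,0,0],"jaw":0},{"delta_pos":[0,-30,0],"rot":[0,0,0],"jaw":0},{"delta_pos":[0,-30,0],"rot":[0,0,0],"jaw":0},{"delta_pos":[-35,-15,0],"rot":[0,0,0],"jaw":0},{"delta_pos":[-35,0,0],"rot":[0,0,0],"jaw":0},{"delta_pos":[-35,0,0],"rot":[0,0,0],"jaw":0},{"delta_pos":[-35,0,0],"rot":[0,0,0],"jaw":0},{"delta_pos":[0,0,0],"rot":[0,0,0],"jaw":0}]'
python3 -c "
from h import *
status('g')
a=cv2.imread('pics/g_side.png')[150:270,230:370];b=cv2.imread('pics/g_top.png')[110:230,255:395];cv2.imwrite('pics/gc.png',cv2.resize(np.vstack([a,b]),None,fx=2.5,fy=2.5,interpolation=2))"
```

```text
clock: 14.8
position: [626.1, 13.3, 31.9]
ee_rot: [0.43, 0.562, -0.561, -0.429]
contact_force: [0.2, -0.1, 5.4]
gripper_width: -0.4
clock: 15.63
position: [661.3, -127.3, 110.0]
ee_rot: [-0.431, -0.56, 0.561, 0.432]
contact_force: [0.8, 1.1, -0.7]
gripper_width: 0.0
t 15.6333 pos [ 661.3 -127.3  110. ] F [ 0.8  1.1 -0.7] jaw 0.0
toolx [-0.255  0.967 -0.001] y [-0.001 -0.001 -1.   ] z [-0.967 -0.255  0.001]
tcp in line frame n,u -6.1 -141.7
side bottle n,u -9.7 3.4 ang -0.5 len 105 0.61
```

View pics/gc.png

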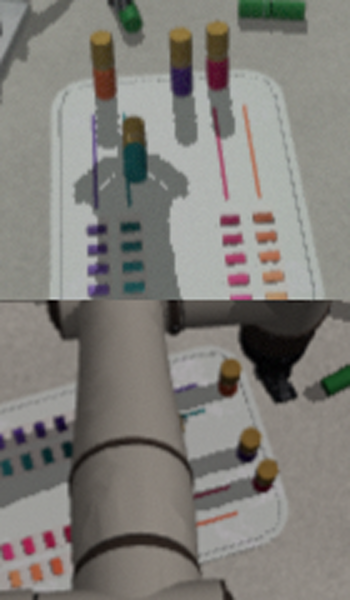

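The bottle is parallel and about 9.5 mm short. One last stroke of about 18 mm.

```bash
python3 -m creep '[{"delta_pos":[36,0,4],"rot":[0,0,0],"jaw":0},{"delta_pos":[36,0,4],"rot":[0,0,0],"jaw":0},{"delta_pos":[36,0,0],"rot":[0,0,0],"jaw":0},{"delta_pos":[36,0,0],"rot":[0,0,0],"jaw":0},{"delta_pos":[0,20,0],"rot":[0,0,0],"jaw":0},{"delta_pos":[0,25,0],"rot":[0,0,0],"jaw":0},{"delta_pos":[0,20,0],"rot":[0,0,0],"jaw":0},{"delta_pos":[0,8,0],"rot":[0,0,0],"jaw":0},{"delta_pos":[0,0,0],"rot":[0,0,0],"jaw":0},{"delta_pos":[0,0,0],"rot":[0,0,0],"jaw":0}]'
python3 -c "
from h import *
status('i')"
```

```text
clock: 16.67
position: [616.0, 15.6, 38.0]
ee_rot: [-0.43, -0.562, 0.562, 0.429]
contact_force: [1.1, 0.5, -0.4]
gripper_width: 0.1
t 16.6667 pos [616.   15.6  38. ] F [ 1.1  0.5 -0.4] jaw 0.1
toolx [-0.262  0.965 -0.   ] y [ 0. -0. -1.] z [-0.965 -0.262  0.   ]
tcp in line frame n,u -12.1 8.0
side bottle n,u -8.6 24.0 ang -0.5 len 64 0.43
```

```bash
python3 -m creep '[{"delta_pos":[-5,0,2],"rot":[0,0,0],"jaw":0},{"delta_pos":[0,3,0],"rot":[0,0,0],"jaw":0},{"delta_pos":[0,2,0],"rot":[0,0,0],"jaw":0},{"delta_pos":[0,1,0],"rot":[0,0,0],"jaw":0},{"delta_pos":[0,0.6,0],"rot":[0,0,0],"jaw":0},{"delta_pos":[0,0,0],"rot":[0,0,0],"jaw":0},{"delta_pos":[0,0,0],"rot":[0,0,0],"jaw":0},{"delta_pos":[0,0,0],"rot":[0,0,0],"jaw":0},{"delta_pos":[0,0,0],"rot":[0,0,0],"jaw":0},{"delta_pos":[0,0,0],"rot":[0,0,0],"jaw":0}]'
python3 -m creep '[{"delta_pos":[0,0,-1.5],"rot":[0,0,0],"jaw":0},{"delta_pos":[0,0,-2.5],"rot":[0,0,0],"jaw":0},{"delta_pos":[0,0,-2.5],"rot":[0,0,0],"jaw":0},{"delta_pos":[0,0,-2.5],"rot":[0,0,0],"jaw":0},{"delta_pos":[0,0,-2.5],"rot":[0,0,0],"jaw":0},{"delta_pos":[0,0,-2.5],"rot":[0,0,0],"jaw":0},{"delta_pos":[0,0,-2.5],"rot":[0,0,0],"jaw":0},{"delta_pos":[0,0,-1.5],"rot":[0,0,0],"jaw":0},{"delta_pos":[0,0,0],"rot":[0,0,0],"jaw":0},{"delta_pos":[0,0,0],"rot":[0,0,0],"jaw":0}]'
python3 -m creep '[{"delta_pos":[0,-5,0],"rot":[0,0,0],"jaw":0},{"delta_pos":[0,-30,0],"rot":[0,0,0],"jaw":0},{"delta_pos":[0,-35,0],"rot":[0,0,0],"jaw":0},{"delta_pos":[-40,-20,0],"rot":[0,0,0],"jaw":0},{"delta_pos":[-40,0,0],"rot":[0,0,0],"jaw":0},{"delta_pos":[-40,0,0],"rot":[0,0,0],"jaw":0},{"delta_pos":[-40,0,0],"rot":[0,0,0],"jaw":0},{"delta_pos":[-40,0,0],"rot":[0,0,0],"jaw":0},{"delta_pos":[-40,0,0],"rot":[0,0,0],"jaw":0},{"delta_pos":[-40,0,0],"rot":[0,0,0],"jaw":0}]'
python3 -m creep '[{"delta_pos":[-40,0,0],"rot":[0,0,0],"jaw":0},{"delta_pos":[-40,0,0],"rot":[0,0,0],"jaw":0},{"delta_pos":[0,0,0],"rot":[0,0,0],"jaw":0},{"delta_pos":[0,0,0],"rot":[0,0,0],"jaw":0},{"delta_pos":[0,0,0],"rot":[0,0,0],"jaw":0},{"delta_pos":[0,0,0],"rot":[0,0,0],"jaw":0},{"delta_pos":[0,0,0],"rot":[0,0,0],"jaw":0},{"delta_pos":[0,0,0],"rot":[0,0,0],"jaw":0},{"delta_pos":[0,0,0],"rot":[0,0,0],"jaw":0},{"delta_pos":[0,0,0],"rot":[0,0,0],"jaw":0}]'
python3 -c "
from h import *
status('k')
a=cv2.imread('pics/k_side.png')[150:270,230:370];b=cv2.imread('pics/k_top.png')[110:230,255:395];cv2.imwrite('pics/kc.png',cv2.resize(np.vstack([a,b]),None,fx=2.5,fy=2.5,interpolation=2))"
```

```text
clock: 17.7
position: [616.2, 9.5, 32.0]
ee_rot: [0.43, 0.562, -0.561, -0.429]
contact_force: [1.1, -1.2, 5.2]
gripper_width: -0.2
clock: 18.53
position: [633.7, 14.2, 32.0]
ee_rot: [0.43, 0.562, -0.561, -0.429]
contact_force: [1.3, -1.9, 5.6]
gripper_width: -0.1
clock: 19.37
position: [704.5, -254.7, 118.8]
ee_rot: [-0.429, -0.561, 0.562, 0.431]
contact_force: [0.2, 0.6, -0.5]
gripper_width: 0.5
clock: 20.2
position: [726.1, -329.8, 120.3]
ee_rot: [0.43, 0.562, -0.562, -0.429]
contact_force: [-0.5, 0.2, 0.0]
gripper_width: 0.1
t 20.2 pos [ 726.1 -329.8  120.3] F [-0.5  0.2  0. ] jaw 0.1
toolx [-0.262  0.965 -0.   ] y [ 0. -0. -1.] z [-0.965 -0.262 -0.   ]
tcp in line frame n,u 2.9 -354.1
top bottle n,u 0.8 2.0 ang 1.1 len 87 0.69
side bottle n,u -0.7 2.7 ang 1.0 len 105 0.57
```

View pics/kc.png

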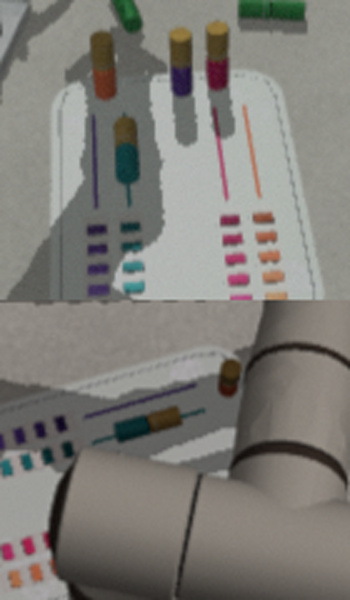

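Both cameras put the bottle on the teal line: n = +0.8 and -0.7 mm, u = about 2 mm, angle 1°. The line shows at both ends of the bottle and the arm is clear.

```bash
python3 -c "
from bench import arm
print(arm.job_done())"
```

```text
the job is handed in; nothing more can be done
None
```

The teal bottle now lies on the teal line, and I handed the job in at about 20 s. I rolled it about 53 mm to the line in five short fingertip strokes across its top, pressing with about 5–7 N.

| Last check | Result | Limit |
|---|---|---|
| Distance from the line's centre line | +0.8 mm (top camera), −0.7 mm (side camera) | 7 mm |
| Distance from the line's midpoint, along it | 2–3 mm | 33 mm |
| Angle to the line | about 1° | 10° |

- **Rolling:** the bottle advanced about half as far as the fingertip on each stroke, so it rolled rather than slid. Over 53 mm that is about 4 rad of turning, but I did not measure the turn itself.
- **Surroundings:** the standing bottles looked unmoved in the last pictures, though the arm hid some of them from the top camera. I did not re-measure them, or the file, jar and brush. The arm was clear of everything.
- **Disagreement:** mid-job camera readings differed by up to about 7 mm while the gripper partly hid the bottle. After the third stroke the bottle was about 4 mm short of where I expected it, so I added two more corrected strokes.

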